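Unbar and press open the touch-latch supply chest

ROBOT

A 6-joint arm with a two-finger parallel gripper is mounted at the origin on the work surface. World frame = base frame: x ahead of the robot, y to its left, z up, the work surface at z = 0. Lengths are in m, angles in rad, forces in N, time in s.
With the tool pointing down it reaches from about 0.375 to 0.9 m from the base axis. Payload 3.1 kg.
Tool frame: the origin (TCP) lies on the centre line of the jaws, within the pads' length; the fingertips stand 14 mm ahead of it and the grasp point (between the pads) lies 5 mm behind it; y points along the fingers, z is the direction in which the jaws open and shut, and the axes are right-handed (so a half turn about y gives the same grasp; the last joint's range is limited). The gripper opens to 87 mm and grips with 3 to 60 N. Pads are 19 mm wide; open, the fingers measure 117 mm over their backs; the gripper's body (75 mm by 190 mm) begins 51 mm behind the grasp point.
Start: joints at [-1.46, 0.527, 1.433, -0, 1.181, -0.178], TCP at [0.179, -0.599, 0.237] pointing down, gripper open.
Joint ranges: [-3.08, 3.08], [-0.75, 2.2], [0.22, 2.44], [-1.43, 4.57], [0, 2.65], [-2.85, 2.85]. Speed limits (rad/s): [2.79, 2.79, 3.14, 3.14, 3.14, 3.14].

INTERFACE

Orientations are given as a unit quaternion [x, y, z, w].
In Python, from rig import robot, vision gives the robot as it stands.
- The arm moves only by the shell command python3 -m crank 'ROWS' [FORCE]. ROWS is JSON, a list of rows, each a list of 7 numbers: the shift along the tool's x, y, z as a fraction of full scale, then the turn, a rotation vector about the tool's x, y, z as a fraction of full scale, then the gripper command: -1 is shut, 1 is fully open, values between are in proportion. In form: [[x, y, z, wx, wy, wz, grip], ...]. A call has 1 to 10 rows; each row is the pose to reach, as a shift and turn from the pose commanded when the call began, along the tool's axes at that moment, turning the shorter way round; what a row does not reach only later rows make up. Full scale, the value 1, is 50 cm for a shift and pi rad for a turn. A row lasts 1/8 s, in which the tool goes at most 62.5 mm and 10.7 degrees, less where a joint would pass 70% of its speed; a pose out of reach is approached as far as the arm can. A call with a number of a shift or a turn outside -1 to 1 is refused whole. A call with a gripper value outside its range is refused whole. The fingers move at their own pace and stop on an object; FORCE is the grip in N (left out, the last holds). Time passes only in rows, so rows that repeat a pose let the fingers close. It gives the time, the measured TCP pose, the force and the opening at its end, in the units of the state.
- robot.get_obs(): the state, without advancing time (a new reading comes with each control period).
- vision.camera(name): name is "scene" or "top" or "wrist"; returns the picture (480x640x3 uint8, blue, green, red); there is no depth.
- vision.camera_info(name): a dict with "vfov" (degrees; the focal length in pixels is half the picture's height over the tangent of half this angle, whatever the lens; pixels are square), "cx", "cy" (the principal point, pixels), "k1" (the pictures are not rectified: a ray, as slopes to the right and down, at radius r is drawn at 1 + k1 r^2 times it, then the intrinsics apply), "world_from_camera" (4x4, takes a point from camera to world coordinates); the wrist camera has in their place "tool_from_camera" (4x4, takes a point from camera to tool coordinates, whose origin is the TCP and whose axes are the tool frame's). Camera axes: x right, y up, looking along -z (the intrinsics and any distortion apply to the point x, -y, -z); pixel columns grow to the right and rows downward; lengths in m; the calibration is good to about 2 mm. A picture is of the moment at which its call begins: read the wrist's pose just before it. camera_info takes no time and is no camera call.
- robot.hand_in(): hands the job in, once; it reports no verdict.
The state is a dict: "time": time; "q": joint angles; "joint_velocities": joint speeds; "joint_torque": joint torques, N m; "position": TCP position; "tool_rot": TCP orientation; "ft_force": force on the tool from outside, world axes, zero at the start; "moment": the same for the moment, N m; "grip_width": finger opening in m.
Only numpy, scipy, OpenCV 4.12 (cv2) and the standard library are available. Lean on these libraries where they do the work, as an engineer would, in place of code of your own. Each camera call takes 0.05 s, during which the arm holds its last target.

TASK

On the supply chest with the blue lid, push the knob of the red tab sideways, with the outside of the fingers, until the tab is clear of the lid; then press the lid down at its front edge so that the touch latch lets go, and take the hand away so that the spring leaves the lid standing ajar. Fingertips only: do not grip or ram the tab, do not lever the lid up, and leave the yellow-lidded chest and everything else on the bench as they are.

Things in the scene. Friction and masses are not known exactly. Their poses are not given: they have to be found in the camera images.
- blue_chest: The chest to open: fixed grey supply chest, 220 (x) x 200 (y) x 90 mm high, origin at the centre of its underside; -x is its front (to the robot), +y its left, z up; yaw within 0.3 rad. Flat top at 90 mm: fixed front ledge (x -110 to -67 mm), fixed strip along its left (y +37 to +100) and the blue lid, flush with both (x -65 to +100, y -95 to +35).
- blue_lid (a joint): Blue lid, hinged at the chest's rear edge, 165 mm to its front edge; rad, 0 shut and latched, positive open. Touch latch: pressing the front edge 3 to 4 mm below flush (about 6 N; hard stop at 5 mm, -0.03 rad) frees it; let go, a spring lifts it to about 0.39 rad (front edge 60 mm up), following the finger. It does not latch again and opens only by pressing.
- blue_tab (a joint): Red sliding tab that bars the blue lid; m, 0 to 0.055 (end stop), growing along the chest's +y. Starts at 0 to 0.01 with its plate (30 mm in y, 60 mm in x, top at 95 mm) reaching 20 mm over the lid's front left corner; beyond 0.036 it is clear of the lid. Slides with about 1.5 N and stays where it is left.
- blue_knob (a point): Centre of the top of the knob on the blue chest's red tab. The knob is 22 (x) x 16 (y) mm and 29 mm tall above the tab's plate; its top is 124 mm above the table and stands over the front ledge. Chest frame: x -88, y +18 + tab travel.
- blue_press (a point): Point to press on top of the blue lid, near its front edge: middle of a white strip 50 x 12 mm. Moves with the lid. Chest frame when shut: x -50, y -40, z 90 mm.
- yellow_chest: A second chest of the same build with a yellow lid, to be left alone. Origin and axes as for the blue chest.
- yellow_lid (a joint): Angle of the yellow lid, same meaning as the blue one; it starts shut and must stay so.
- yellow_knob (a point): Centre of the top of the knob on the yellow chest's red tab, top 124 mm above the table; the tab may start anywhere on its travel and must stay there.
- tape_roll: Loose bystander: brown parcel-tape roll lying flat, 100 mm across, 48 mm high; origin at the centre of its underside. Leave it alone.
- label_roll: Loose bystander: white label roll standing on its end, 80 mm across, 55 mm high; origin at the centre of its underside. Leave it alone.
- small_carton: Loose bystander: small taped cardboard carton, 120 x 90 x 70 mm; origin at the centre of its underside. Leave it alone.
- phone: Loose bystander: black phone lying flat, 75 x 150 x 9 mm; origin at the centre of its underside. Leave it alone.
- clear_tray: Loose bystander: clear plastic open tray, 150 x 110 x 60 mm; origin at the centre of its underside. Leave it alone.
- glue_bottle: Loose bystander: white bottle with orange cap, 56 mm across, 130 mm high; origin at the centre of its underside. Leave it alone.

How it is judged:
On the way, in this order (a step that is already met when the one before it is completed fails the run):
1. the red tab is clear of the blue lid, which is still shut (value of joint blue_tab above 0.036 m and value of joint blue_lid below 0.02 rad), for 0.1 s.
2. the blue lid is released and stands ajar (value of joint blue_lid above 0.25 rad), for 0.2 s.
At the end, for the whole second after the job is handed in: The blue chest's tab is clear of its lid (slid past 36 mm), the blue lid stands ajar at rest between 0.25 and 0.5 rad, the yellow lid is shut (under 0.02 rad) with its tab within 8 mm of its start, and every loose thing is within 25 mm of where it started (value of joint blue_tab above 0.036 m and value of joint blue_lid between 0.25 and 0.5 rad and velocity of joint blue_lid between -0.1 and 0.1 rad/s and value of joint yellow_lid below 0.02 rad and distance of yellow_knob from where it was at the start of the episode below 0.008 m and distance of each of tape_roll, label_roll, small_carton, phone, clear_tray, glue_bottle from where it was at the start of the episode below 0.025 m); the robot touches nothing.
It fails at once if the yellow lid is pressed or opened (value of joint yellow_lid above 0.02 rad or value of joint yellow_lid below -0.015 rad).
It fails at once if the yellow chest's tab is moved by more than 8 mm (distance of yellow_knob from where it was at the start of the episode above 0.008 m).
It fails at once if the blue lid is levered up past 0.55 rad, farther than its spring takes it (value of joint blue_lid above 0.55 rad).
It fails at once if the knob of the blue chest's tab is gripped or rammed (over 35 N) (contact force between the fingers and blue_tab above 35 N).
It fails at once if a loose bystander is lifted, or shifted by more than 25 mm (distance of any of tape_roll, label_roll, small_carton, phone, clear_tray, glue_bottle from where it was at the start of the episode above 0.025 m).
It also fails if it takes over 40 s, if anything falls off the work surface, if the arm or the gripper's body presses on something with over 40 N, if the wrist force passes 120 N, or if a joint passes its speed limit or range.

## Working session

There is one attempt and no reset: what is moved stays moved. The work goes in short steps, Python scripts to look and compute and a shell command to move; the robot and the scene stay as the last step left them, time stands still between calls to the robot, and variables do not carry over. Pictures are saved under pics/ and viewed, and the job is handed in when it is done.

```bash
ls; mkdir -p pics; python3 - <<'E'
from rig import robot, vision
import cv2
o=robot.get_obs(); print(o)
for n in ("scene","top"):
    cv2.imwrite(f"pics/{n}0.png",vision.camera(n)); print(n,vision.camera_info(n))
print(vision.camera_info("wrist"))
E
```

```text
pics
{'time': 0.0, 'q': array([-1.45951066e+00,  5.28440576e-01,  1.43389897e+00,  1.24886087e-05,
        1.18140121e+00, -1.78509215e-01]), 'joint_velocities': array([-0.00104696,  0.00123316, -0.00116308,  0.00154811, -0.0006939 ,
        0.00140841]), 'joint_torque': array([-8.92316293e-04, -4.40043104e+01, -1.76594013e+01,  6.34066109e-02,
        5.82757720e-02, -1.55392790e-04]), 'position': array([ 0.17854407, -0.59822245,  0.23558839]), 'tool_rot': array([-0.10206849,  0.70045555, -0.69893775,  0.1021277 ]), 'ft_force': array([ 0.4219623 , -0.18310206, -0.32524471]), 'moment': array([-0.0265842 ,  0.04070116,  0.02140121]), 'grip_width': 0.08714187322009968}
scene {'vfov': 50.23955951281412, 'cx': 318.298929377142, 'cy': 225.98877749682092, 'k1': -0.04509073794105913, 'world_from_camera': array([[-0.1560708 , -0.565533  ,  0.80982364,  1.65743064],
       [ 0.98766798, -0.0996475 ,  0.12075738,  0.1698606 ],
       [ 0.01240462,  0.81868357,  0.5741109 ,  0.88273962],
       [ 0.        ,  0.        ,  0.        ,  1.        ]])}
top {'vfov': 48.53535297389265, 'cx': 327.02646262550553, 'cy': 232.48123422414426, 'k1': 0.03759268731392335, 'world_from_camera': array([[ 0.02422225,  0.99685391, -0.07546896,  0.46909926],
       [-0.99968993,  0.02458859,  0.00392873,  0.01977288],
       [ 0.00577205,  0.0753504 ,  0.99714041,  1.6509868 ],
       [ 0.        ,  0.        ,  0.        ,  1.        ]])}
{'vfov': 68.62730706441113, 'cx': 323.9368562036418, 'cy': 237.7180029689425, 'k1': -0.012919264016668444, 'tool_from_camera': array([[ 6.67496164e-05, -9.67551064e-01, -2.52675550e-01,
        -6.93310142e-02],
       [ 1.53310409e-04,  2.52675558e-01, -9.67551052e-01,
        -1.47563222e-01],
       [ 9.99999986e-01,  2.58458696e-05,  1.65201646e-04,
        -5.82054695e-04],
       [ 0.00000000e+00,  0.00000000e+00,  0.00000000e+00,
         1.00000000e+00]])}
```

View pics/scene0.png

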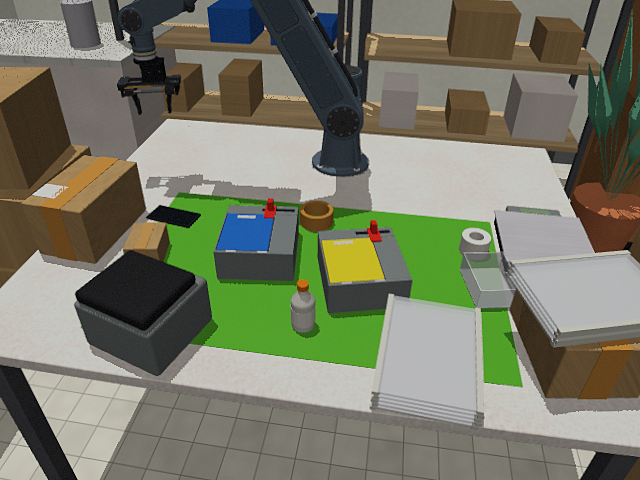

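View pics/top0.png

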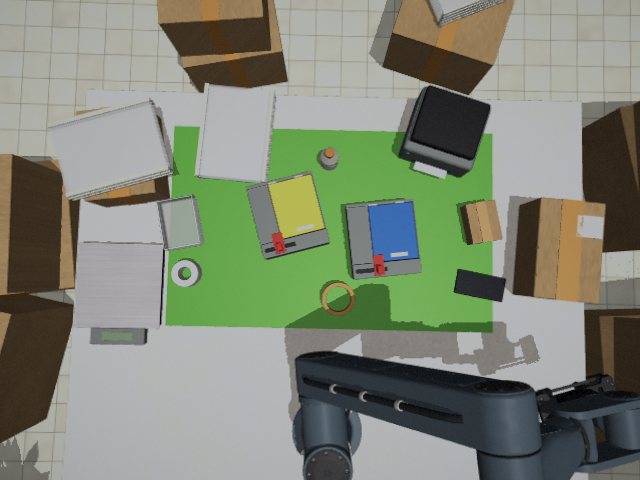

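The top view shows the blue lid near (393,232), its white strip near (399,254) and the red tab near (378,265). The tape roll is near (338,298), and the yellow chest is to the left near (288,215).

```bash
cat > h.py <<'E'
import numpy as np, cv2
from rig import robot, vision
from scipy.spatial.transform import Rotation as R
def K(i): 
    f=240/np.tan(np.radians(i['vfov'])/2); return np.array([[f,0,i['cx']],[0,f,i['cy']],[0,0,1.]]),np.array([i['k1'],0,0,0.])
def wfc(n,i,o=None):
    if n!='wrist': return i['world_from_camera']
    T=np.eye(4);T[:3,:3]=R.from_quat(o['tool_rot']).as_matrix();T[:3,3]=o['position'];return T@i['tool_from_camera']
def cast(n,px,z,o=None):
    i=vision.camera_info(n);k,d=K(i);T=wfc(n,i,o)
    u=cv2.undistortPoints(np.array(px,float).reshape(-1,1,2),k,d).reshape(-1,2)
    r=np.c_[u[:,0],-u[:,1],-np.ones(len(u))]@T[:3,:3].T
    c=T[:3,3]; return c+r*((z-c[2])/r[:,2])[:,None]
def proj(n,P,o=None):
    i=vision.camera_info(n);k,d=K(i);T=np.linalg.inv(wfc(n,i,o))
    p=np.atleast_2d(P)@T[:3,:3].T+T[:3,3]; p=p*[1,-1,-1]
    return cv2.projectPoints(p,np.zeros(3),np.zeros(3),k,d)[0].reshape(-1,2)
E
python3 - <<'E'
from h import *
im=cv2.imread('pics/top0.png');hsv=cv2.cvtColor(im,cv2.COLOR_BGR2HSV)
m=cv2.inRange(hsv,(105,150,60),(125,255,255)); 
c=max(cv2.findContours(m,0,2)[0],key=cv2.contourArea); c=cv2.convexHull(c)
r=cv2.minAreaRect(c);b=cv2.boxPoints(r);print(r);w=cast('top',b,.09);print(w[:,:2])
print([np.linalg.norm(w[i]-w[i-1]) for i in range(4)])
for i in range(4): d=w[i]-w[i-1]; print(np.arctan2(d[1],d[0]))
red=cv2.inRange(hsv,(0,170,80),(6,255,255))|cv2.inRange(hsv,(174,170,80),(180,255,255))
for c in cv2.findContours(red,0,2)[0]:
    if cv2.contourArea(c)>20: print('red',cv2.boundingRect(c),cv2.contourArea(c))
cv2.imwrite('pics/c1.png',cv2.resize(im[180:330,300:440],None,fx=4,fy=4,interpolation=2))
s=cv2.imread('pics/scene0.png')
cv2.imwrite('pics/c2.png',cv2.resize(s[180:290,200:350],None,fx=5,fy=5,interpolation=2))
E
```

```text
((392.6890563964844, 231.70120239257812), (56.3200798034668, 44.28304672241211), 83.6598129272461)
[[ 0.66810162 -0.10415462]
 [ 0.68581937 -0.23379747]
 [ 0.52106478 -0.25403261]
 [ 0.50355458 -0.12541113]]
[np.float64(0.16591434132821872), np.float64(0.13084795204736424), np.float64(0.16599257131768952), np.float64(0.1298079105932941)]
0.12847049320493734
-1.4349719924825877
-3.0193847446782653
1.706101984293919
red (374, 255, 10, 20) 75.0
red (273, 232, 12, 22) 147.5
```

View pics/c1.png

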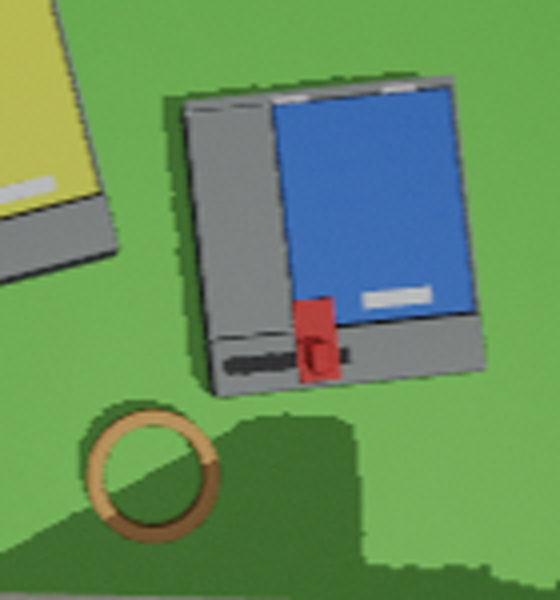

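View pics/c2.png

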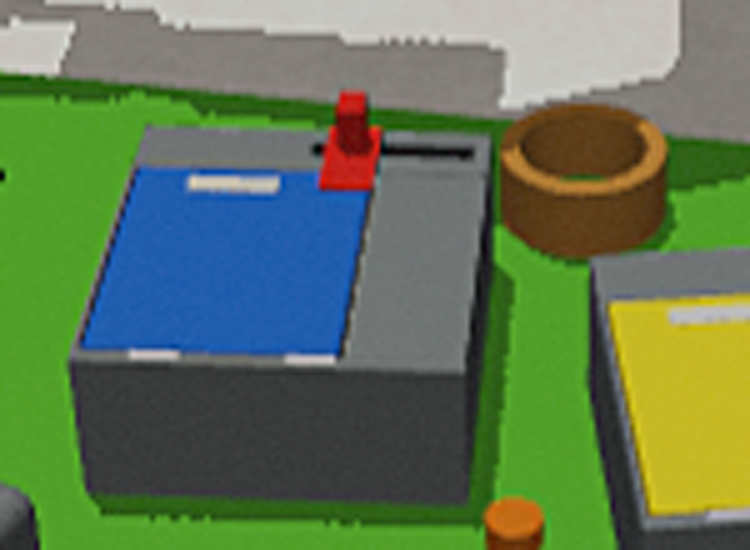

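```bash
python3 - <<'E'
from h import *
yaw=.127;c,s=np.cos(yaw),np.sin(yaw);M=np.array([[c,-s],[s,c]])
O=np.array([.59464,-.17935])-M@[.0175,-.030]
np.savez('chest.npz',O=O,M=M)
W=lambda p:np.r_[O+M@np.array(p[:2]),p[2]]
print('O',O,'press',W((-.05,-.04,.09)))
for n,f in (('top',(300,180,4)),('scene',(200,180,5))):
  for k,P in (('c--',(-.11,-.1,.09)),('c-+',(-.11,.1,.09)),('c++',(.11,.1,.09)),('press',(-.05,-.04,.09)),('knob0',(-.088,.018,.124)),('knob10',(-.088,.028,.124))):
    p=proj(n,W(P))[0]; print(n,k,(p-f[:2])*f[2])
# plate edges in top image: lid-side corners crop(293,301),(333,298)
for px in ((293,301),(333,298),(300,383),(340,379)):
    w=cast('top',[(300+px[0]/4,180+px[1]/4)],.095)[0];print('plate',M.T@(w[:2]-O))
w=cast('top',[(300+319/4,180+354/4)],.124)[0];print('knobtop',M.T@(w[:2]-O))
w=cast('scene',[(200+353/5,180+96/5)],.124)[0];print('knobtop s',M.T@(w[:2]-O))
# tape roll
for n,px in(('top',(300+152/4,180+474/4)),('scene',(200+583/5,180+150/5))): print('tape',cast(n,[px],.048)[0])
R0=R.from_quat(robot.get_obs()['tool_rot']).as_matrix();print(R0)
E
```

```text
O [ 0.57348117 -0.15180814] press [ 0.52895021 -0.19781894  0.09      ]
top c-- [485.51803202 369.63678237]
top c-+ [213.35945943 397.65285331]
top c++ [181.66010526  99.99372305]
top press [394.56663633 296.29894981]
top knob0 [326.65312297 355.76990134]
top knob10 [312.75925961 357.20005356]
scene c-- [146.12605738 121.89034519]
scene c-+ [494.84166168 131.03251793]
scene c++ [468.18545065 369.39410006]
scene press [235.3367892  183.21443913]
scene knob0 [344.7852495   97.22215502]
scene knob10 [362.69866873  97.68717658]
plate [-0.04594284  0.03489456]
plate [-0.04674872  0.00558546]
plate [-0.10579435  0.03635945]
plate [-0.10588141  0.00705976]
knobtop [-0.086186   0.0233066]
knobtop s [-0.0894978   0.02242682]
tape [ 0.39330431 -0.02414437  0.048     ]
tape [ 0.3990795  -0.02361305  0.048     ]
[[-9.58297428e-01 -2.08876759e-04  2.85772630e-01]
 [-2.85772491e-01  1.92858282e-03 -9.58295551e-01]
 [-3.50970515e-04 -9.99998118e-01 -1.90784719e-03]]
```

```bash
cat > go.py <<'E'
from h import *
import sys
z=np.load('chest.npz');O,M=z['O'],z['M']
def rel(P):
    o=robot.get_obs();Rt=R.from_quat(o['tool_rot']).as_matrix()
    w=np.r_[O+M@np.array(P[:2]),P[2]]
    G=np.c_[np.r_[-M[:,0],0],[0,0,-1],np.r_[-M[:,1],0]]
    print('world',w,'shift',(Rt.T@(w-o['position'])/.5).round(4),'turn',(R.from_matrix(Rt.T@G).as_rotvec()/np.pi).round(4))
def st():
    o=robot.get_obs();p=o['position'];c=M.T@(p[:2]-O)
    print('t',o['time'],'chest',c.round(4),p[2].round(4),'F chest',(M.T@o['ft_force'][:2]).round(2),o['ft_force'][2].round(2),'w',o['grip_width'])
if __name__=='__main__':
    st(); rel(eval(sys.argv[1]))
E
python3 go.py '(-.088,-.035,.22)'
```

```text
t 0.1 chest [-0.4483 -0.3929] 0.2357 F chest [0.24 0.37] 0.35 w 0.08708200971520969
world [ 0.49062296 -0.19767224  0.22      ] shift [-0.827   0.0328 -0.5894] turn [ 0.0006  0.0518 -0.0001]
```

```bash
python3 -m crank '[[-0.827,0.033,-0.589,0,0.052,0,-1],[-0.827,0.033,-0.589,0,0.052,0,-1],[-0.827,0.033,-0.589,0,0.052,0,-1],[-0.827,0.033,-0.589,0,0.052,0,-1],[-0.827,0.033,-0.589,0,0.052,0,-1],[-0.827,0.033,-0.589,0,0.052,0,-1],[-0.827,0.033,-0.589,0,0.052,0,-1],[-0.827,0.033,-0.589,0,0.052,0,-1],[-0.827,0.033,-0.589,0,0.052,0,-1],[-0.827,0.033,-0.589,0,0.052,0,-1]]' 10; python3 go.py '(-.088,-.035,.22)'
```

```text
time: 1.35
position: [0.4906, -0.1982, 0.2197]
tool_rot: [0.046, -0.706, 0.706, -0.045]
ft_force: [0.5, -0.0, -0.2]
grip_width: 0.0015
t 1.35 chest [-0.0881 -0.0355] 0.2197 F chest [ 0.51 -0.1 ] -0.2 w 0.0014797218637478578
world [ 0.49062296 -0.19767224  0.22      ] shift [-0.0002 -0.0005 -0.0011] turn [-0.      0.0004  0.0003]
```

```bash
python3 - <<'E'
from go import *
o=robot.get_obs();im=vision.camera('wrist');cv2.imwrite('pics/w1.png',im)
W=lambda p:np.r_[O+M@np.array(p[:2]),p[2]]
for P in((-.088,.0215,.124),(-.05,-.04,.09),(-.11,.1,.09)): print(P,proj('wrist',W(P),o))
E
```

```text
(-0.088, 0.0215, 0.124) [[245.64809118 244.99882673]]
(-0.05, -0.04, 0.09) [[330.58697173 186.69717707]]
(-0.11, 0.1, 0.09) [[161.6064711  259.14756545]]
```

View pics/w1.png

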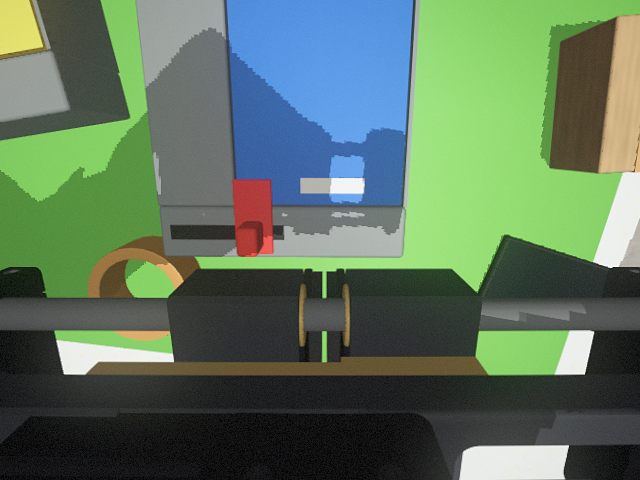

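The wrist view matches my estimates: the knob is near (250,242) and the strip near (332,186). I'll descend beside the knob with the fingers shut.

```bash
python3 -m crank '[[0,0.1,0,0,0,0,-1],[0,0.18,0,0,0,0,-1],[0,0.205,0,0,0,0,-1],[0,0.205,0,0,0,0,-1]]'; python3 go.py '(-.088,.042,.117)'
```

```text
time: 1.9
position: [0.4901, -0.1996, 0.1173]
tool_rot: [-0.044, 0.706, -0.706, 0.044]
ft_force: [0.5, -0.6, 0.1]
grip_width: 0.0003
t 1.9 chest [-0.0887 -0.0369] 0.1173 F chest [ 0.4  -0.61] 0.12 w 0.00034356676934174776
world [ 0.48087022 -0.12129238  0.117     ] shift [-0.0011  0.0007 -0.1578] turn [ 0.0002 -0.0008  0.0003]
```

```bash
python3 -m crank '[[0,0,-0.02,0,0,0,-1],[0,0,-0.035,0,0,0,-1],[0,0,-0.05,0,0,0,-1],[0,0,-0.06,0,0,0,-1],[0,0,-0.07,0,0,0,-1],[0,0,-0.08,0,0,0,-1],[0,0,-0.08,0,0,0,-1]]'; python3 go.py '(-.088,.042,.117)'
```

```text
time: 2.78
position: [0.4857, -0.1586, 0.1175]
tool_rot: [-0.045, 0.706, -0.706, 0.045]
ft_force: [-0.2, 0.5, -1.0]
grip_width: 0.0004
t 2.775 chest [-0.0879  0.0044] 0.1175 F chest [-0.13  0.56] -0.99 w 0.000419612901706317
world [ 0.48087022 -0.12129238  0.117     ] shift [ 0.0002  0.0011 -0.0752] turn [ 0. -0.  0.]
```

```bash
python3 -m crank '[[0,0,-0.01,0,0,0,-1],[0,0,-0.02,0,0,0,-1],[0,0,-0.03,0,0,0,-1],[0,0,-0.04,0,0,0,-1]]'; python3 go.py '(-.088,.042,.117)'; python3 - <<'E'
from go import *
cv2.imwrite('pics/w2.png',vision.camera('wrist'))
s=vision.camera('scene');cv2.imwrite('pics/s2.png',cv2.resize(s[140:290,200:350],None,fx=4,fy=4,interpolation=2))
E
```

```text
time: 3.28
position: [0.4833, -0.1388, 0.1176]
tool_rot: [0.044, -0.706, 0.706, -0.045]
ft_force: [0.8, -1.6, -1.1]
grip_width: 0.0005
t 3.275 chest [-0.0878  0.0243] 0.1176 F chest [ 0.58 -1.68] -1.07 w 0.0004518749483034941
world [ 0.48087022 -0.12129238  0.117     ] shift [ 0.0005  0.0011 -0.0354] turn [-0.0001 -0.0002 -0.0001]
```

View pics/w2.png

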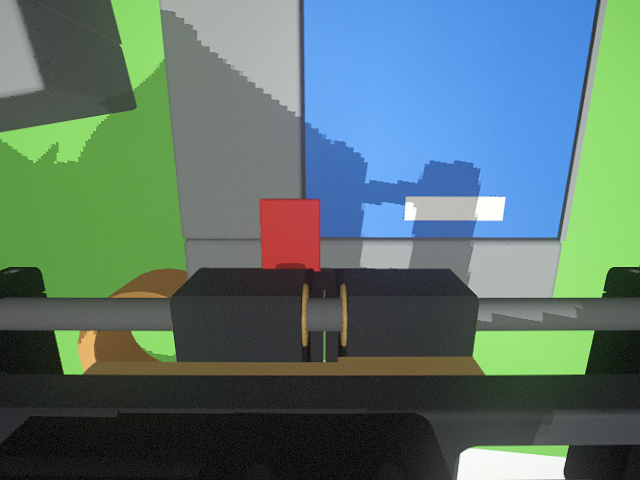

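View pics/s2.png

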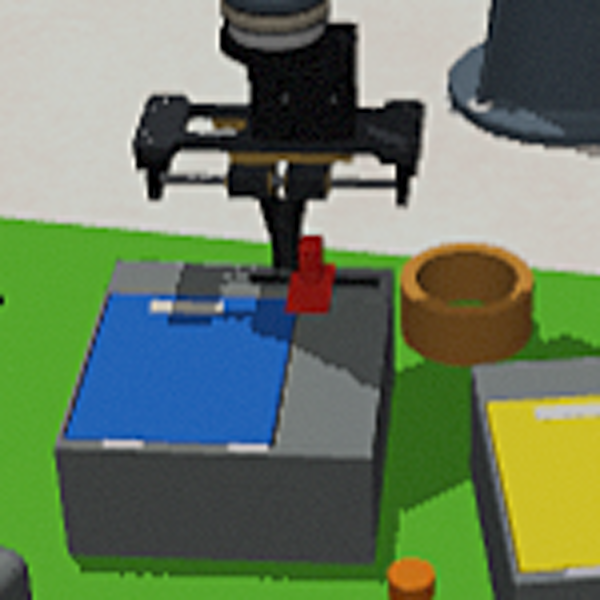

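Contact is made and the tab is following, with about 8 mm still over the lid. The fingertips are narrower than at the backs, about 9 mm half-width, so I'll push about 24 mm further.

```bash
python3 -m crank '[[0,0,-0.01,0,0,0,-1],[0,0,-0.02,0,0,0,-1],[0,0,-0.03,0,0,0,-1],[0,0,-0.04,0,0,0,-1],[0,0,-0.046,0,0,0,-1],[0,0,-0.046,0,0,0,-1]]'; python3 go.py '(-.088,.049,.117)'; python3 - <<'E'
from go import *
cv2.imwrite('pics/w3.png',vision.camera('wrist'))
E
```

```text
time: 4.12
position: [0.48, -0.1156, 0.1175]
tool_rot: [-0.045, 0.706, -0.705, 0.045]
ft_force: [-0.5, -0.3, -0.2]
grip_width: 0.0005
t 4.125 chest [-0.0881  0.0477] 0.1175 F chest [-0.57 -0.28] -0.16 w 0.0004902109724981058
world [ 0.47998361 -0.11434875  0.117     ] shift [-0.0002  0.001  -0.0026] turn [ 0.0002 -0.0001  0.0001]
```

View pics/w3.png

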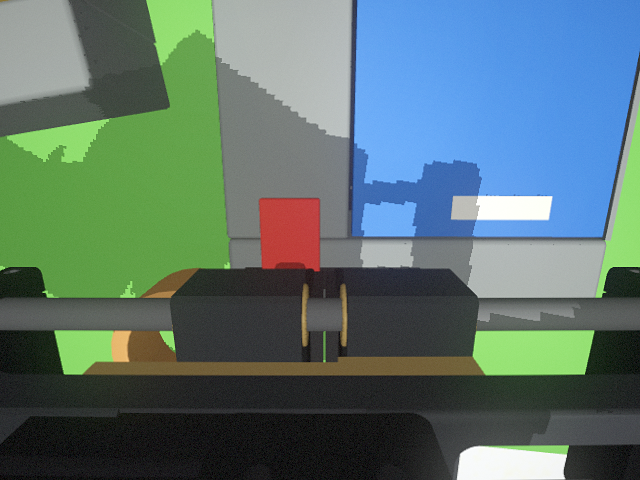

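The plate's right edge (column 320) is now about 15 mm clear of the lid edge (column 352), so travel is about 47 mm. I'll back off sideways, rise and go over to the white strip.

```bash
python3 -m crank '[[0,0,0.02,0,0,0,-1],[0,0,0.03,0,0,0,-1],[0,-0.05,0.04,0,0,0,-1],[0,-0.07,0.04,0,0,0,-1],[-0.04,-0.07,0.12,0,0,0,-1],[-0.076,-0.07,0.175,0,0,0,-1],[-0.076,-0.07,0.175,0,0,0,-1],[-0.076,-0.07,0.175,0,0,0,-1]]'; python3 go.py '(-.051,-.04,.112)'
```

```text
time: 5.18
position: [0.5278, -0.1974, 0.152]
tool_rot: [-0.045, 0.706, -0.705, 0.044]
ft_force: [0.0, -0.2, 0.1]
grip_width: 0.0005
t 5.175 chest [-0.0511 -0.0394] 0.152 F chest [ 0.01 -0.16] 0.14 w 0.0005182753325731043
world [ 0.52795826 -0.1979456   0.112     ] shift [-0.0003  0.08    0.0014] turn [ 0.0006 -0.0002  0.0006]
```

```bash
python3 -m crank '[[0,0.06,0,0,0,0,-1],[0,0.085,0,0,0,0,-1],[0,0.09,0,0,0,0,-1],[0,0.09,0,0,0,0,-1]]'; python3 go.py '(-.051,-.04,.1)'
python3 -m crank '[[0,0.002,0,0,0,0,-1],[0,0.004,0,0,0,0,-1],[0,0.006,0,0,0,0,-1],[0,0.006,0,0,0,0,-1]]'; python3 go.py '(-.051,-.04,.1)'
```

```text
time: 5.68
position: [0.5291, -0.198, 0.1079]
tool_rot: [0.045, -0.706, 0.706, -0.045]
ft_force: [1.0, -1.2, -0.2]
grip_width: 0.0005
t 5.675 chest [-0.0499 -0.0402] 0.1079 F chest [ 0.81 -1.29] -0.18 w 0.00046522365277389344
world [ 0.52795826 -0.1979456   0.1       ] shift [ 0.0022  0.0157 -0.0004] turn [-0.     -0.0001 -0.0001]
time: 6.18
position: [0.5291, -0.1983, 0.1047]
tool_rot: [0.045, -0.706, 0.706, -0.045]
ft_force: [1.5, -0.5, 0.2]
grip_width: 0.0003
t 6.175 chest [-0.0499 -0.0405] 0.1047 F chest [ 1.43 -0.72] 0.24 w 0.0002562231316593876
world [ 0.52795826 -0.1979456   0.1       ] shift [ 0.0021  0.0093 -0.0009] turn [-0.     -0.0002 -0.0001]
```

```bash
python3 -m crank '[[0,0.002,0,0,0,0,-1],[0,0.004,0,0,0,0,-1],[0,0.006,0,0,0,0,-1],[0,0.006,0,0,0,0,-1]]'; python3 go.py '(-.051,-.04,.1)'
```

```text
time: 6.68
position: [0.529, -0.1983, 0.1017]
tool_rot: [0.045, -0.706, 0.706, -0.045]
ft_force: [-1.3, -1.4, 5.2]
grip_width: 0.0006
t 6.675 chest [-0.05   -0.0405] 0.1017 F chest [-1.5  -1.19] 5.24 w 0.0005548034768879256
world [ 0.52795826 -0.1979456   0.1       ] shift [ 0.0019  0.0034 -0.0009] turn [-0.0001 -0.0002 -0.    ]
```

```bash
python3 -m crank '[[0,0.0015,0,0,0,0,-1],[0,0.003,0,0,0,0,-1],[0,0.003,0,0,0,0,-1]]'; python3 go.py '(-.051,-.04,.1)'
```

```text
time: 7.05
position: [0.5289, -0.1983, 0.1]
tool_rot: [0.045, -0.706, 0.706, -0.045]
ft_force: [-2.4, -0.7, 5.4]
grip_width: 0.0007
t 7.05 chest [-0.0501 -0.0405] 0.1 F chest [-2.47 -0.39] 5.4 w 0.000717809711251306
world [ 0.52795826 -0.1979456   0.1       ] shift [ 0.0019  0.0001 -0.0009] turn [-0.     -0.0002  0.    ]
```

```bash
python3 -m crank '[[0,0.001,0,0,0,0,-1],[0,0.002,0,0,0,0,-1],[0,0.002,0,0,0,0,-1]]'; python3 go.py '(-.051,-.04,.1)'
```

```text
time: 7.42
position: [0.529, -0.1983, 0.0999]
tool_rot: [0.045, -0.706, 0.706, -0.045]
ft_force: [-3.5, 1.3, 10.4]
grip_width: 0.0004
t 7.425 chest [-0.05   -0.0405] 0.0999 F chest [-3.35  1.74] 10.45 w 0.00039390327266312745
world [ 0.52795826 -0.1979456   0.1       ] shift [ 0.0019 -0.0002 -0.001 ] turn [-0.0001 -0.0001 -0.    ]
```

The force climbed to 10 N with no more travel, so the lid is at its hard stop and the latch should be free. Lifting away now.

```bash
python3 -m crank '[[0,-0.01,0,0,0,0,-1],[0,-0.03,0,0,0,0,-1],[0,-0.07,0,0,0,0,-1],[0,-0.13,0,0,0,0,-1],[0,-0.2,0,0,0,0,-1],[0,-0.28,0,0,0,0,-1],[0,-0.34,0,0,0,0,-1],[0,-0.34,0,0,0,0,-1],[0,-0.34,0,0,0,0,-1]]'; python3 go.py '(-.051,-.04,.1)';python3 - <<'E'
from go import *
cv2.imwrite('pics/w4.png',vision.camera('wrist'))
s=vision.camera('scene');cv2.imwrite('pics/s4.png',s)
t=vision.camera('top');cv2.imwrite('pics/t4.png',t)
E
```

```text
time: 8.55
position: [0.5282, -0.1977, 0.268]
tool_rot: [-0.045, 0.706, -0.705, 0.044]
ft_force: [-0.4, -0.0, -0.6]
grip_width: 0.0006
t 8.55 chest [-0.0507 -0.0397] 0.268 F chest [-0.37  0.02] -0.56 w 0.0005510115572348789
world [ 0.52795826 -0.1979456   0.1       ] shift [1.000e-04 3.359e-01 1.000e-03] turn [ 0.0005 -0.0002  0.0005]
```

View pics/w4.png

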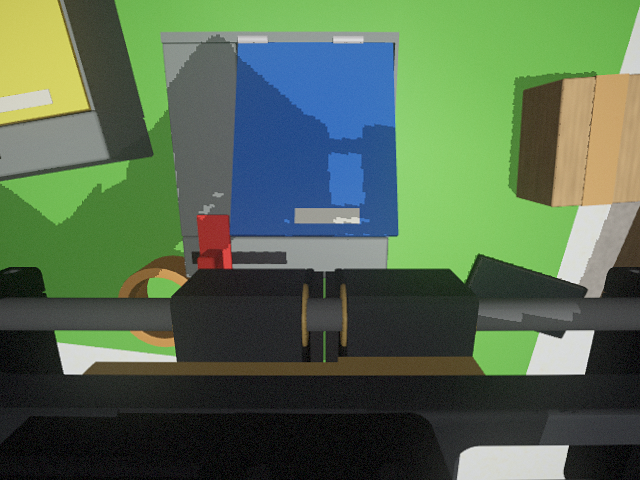

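View pics/s4.png

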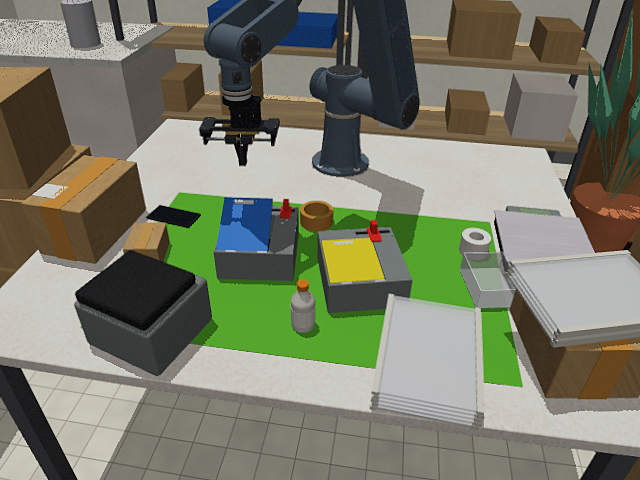

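The lid is up and the hand is clear of it. I'll check the lid angle and see whether the bystanders have moved.

```bash
python3 - <<'E'
from go import *
o=robot.get_obs()
# lid front-right corner (wrist px 398,235): predicted position at several angles
for a in (0,.25,.35,.39,.45):
    P=[(.1-.165*np.cos(a),y,.09+.165*np.sin(a)) for y in(-.095,.035)]
    print(a,[proj('wrist',np.r_[O+M@np.array(p[:2]),p[2]],o)[0].round(0) for p in P])
print(M.T@(cast('wrist',[(197,214),(229,214)],.095,o)[:,:2]-O).T)
a=cv2.imread('pics/top0.png');b=cv2.imread('pics/t4.png')
hsv=lambda i:cv2.cvtColor(i,cv2.COLOR_BGR2HSV)
def cen(i,lo,hi,x0,y0,x1,y1):
    m=cv2.moments(cv2.inRange(hsv(i)[y0:y1,x0:x1],lo,hi),True);return round(x0+m['m10']/m['m00'],1),round(y0+m['m01']/m['m00'],1)
for n,lo,hi,bx in (('ytab',(0,170,60),(6,255,255),(265,225,292,258)),('tape',(5,80,60),(20,255,255),(315,275,362,322)),('carton',(5,50,60),(22,255,255),(455,195,505,248)),('phone',(0,0,0),(180,255,60),(450,265,510,305)),('cap',(5,120,80),(20,255,255),(315,143,342,172)),('label',(0,0,150),(180,40,255),(168,255,204,290))): print(n,cen(a,lo,hi,*bx),cen(b,lo,hi,*bx))
s=robot.get_obs();print(s['joint_velocities'].round(3))
E
```

```text
0 [array([383., 236.]), array([247., 236.])]
0.25 [array([391., 242.]), array([236., 242.])]
0.35 [array([395., 241.]), array([231., 241.])]
0.39 [array([397., 241.]), array([229., 241.])]
0.45 [array([399., 239.]), array([225., 239.])]
[[-0.04286417 -0.0428864 ]
 [ 0.0789278   0.04920111]]
ytab (278.4, 242.4) (278.2, 242.3)
tape (338.2, 299.1) (338.0, 299.1)
carton (483.2, 221.5) (483.1, 221.5)
phone (479.2, 285.2) (479.2, 285.2)
cap (329.0, 152.5) (329.1, 152.4)
label (184.1, 272.9) (184.1, 272.9)
[ 0.001  0.    -0.006  0.001 -0.    -0.001]
```

The lid's front edge is 168 px wide, which corresponds to about 0.39 rad. Tab travel is about 46 mm and the bystanders haven't moved, so I'm handing in.

```bash
python3 -c "
from rig import robot
print(robot.hand_in())"
```

```text
the job is handed in; nothing more can be done
None
```

The blue lid now stands ajar and the job is handed in at about 8.7 s; no verdict came back. I pushed the knob sideways with the outside of the shut fingers, pressed the lid at the white strip until it hit its stop at about 10 N, then lifted the hand straight away.

**Last checks, from the camera views:**
- **Blue tab:** travel is about 46 mm, well past the 36 mm needed.
- **Blue lid:** about 0.39 rad, judged from the width of its front edge in the wrist view. The edge's row in that picture was about 6 px off the model, within the calibration and pose error.
- **Yellow tab, tape, carton, phone, bottle and label roll:** all within 0.2 px of where they started. I only looked at the clear tray and the yellow lid by eye; both appeared unchanged.
- **Contact:** the hand is about 10 cm above the lid and touches nothing.

The only reading that disagreed with plan was the fingertip width. I expected the shut fingertips to be 15 mm to each side, but they measured about 9 mm, so I corrected the push distance partway through.

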